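# Snap the lid onto the garlic tub

## Task

The garlic tub has lost its lid to the drying rack: take the teal lid out of the rack, lay it flat on the worktop with its white grip bar up and let go of it, then pick it up again and put it on the white tub. Press each end down, no harder than it needs, until both orange catches have snapped back over the lid and it sits fully home, with the garlic still inside and the tub upright. Leave the other things on the worktop alone.

Things in the scene. Friction and masses are not known exactly. Their poses are not given: they have to be found in the camera images.
- lid: rigid teal lid, 0.16 kg. Plate 156 (its x) x 104 (y) x 5 mm over a solid plug 139.6 x 89 x 15 mm, its lowest 6 mm tapering to 131 x 81. Origin: centre of the plug's underside; z out through the grip bar: plug z 0 to 15, plate 15 to 20, bar 20 to 42 mm. The same turned half round about z. At the start it stands on a long edge in the rack, origin 64 mm up, z level and pointing away from the robot.
- lid_edge (a point): middle of the long edge of the lid that is upper at the start (116 mm above the worktop), in mid-thickness of the lid's 20 mm (plate and plug; the plug begins 7.5 mm below the edge). Fingers can come down on both sides. Lying flat on the worktop, the lid's origin is at height 0.
- lid_bar (a point): centre of the white grip bar on the lid, 64 (lid x) x 14 (lid y) x 22 mm high, z 20 to 42 mm in the lid's frame; this point is at z = 31 mm
- rack: steel wire drying rack, fixed, 108 (its x) x 174 (y) mm, wires 12 mm high, with pairs of upright pins 73 mm high at y = +-45 mm and x = -14.5, 14.5 and 43.5 mm; the lid stands in the slot between the first two pairs, the lid's z along the rack's x. Origin on the worktop; x points away from the robot, y along the lid.
- tub: white open tub, loose, 0.6 kg, 150 (its x) x 100 (y) x 75 mm high, walls and floor 4 mm (mouth 142 x 92 mm), garlic inside. Origin: centre of the underside; z up. At each x end stands an orange sprung catch 36 mm wide, 91 mm high, its nose reaching 3 mm over the lid plate's edge. Lowered level, the lid first rests on the slopes of both noses, its origin about 70 mm over the tub's.
- tub_rim (a point): middle of the tub's mouth at rim height, 75 mm over its origin; frame as the tub's. About 9 N down on the lid about 18 mm from one end pushes that end's catch aside and it snaps over; the plate then lies on the rim and cannot come up. Seated, the lid's origin is 60 mm and its plate's top 80 mm over the tub's origin.
- catch_a (a joint): catch at the tub's +x end: 0 = closed (sprung in), grows to 0.007 m as the catch is pushed outwards
- catch_b (a joint): catch at the tub's -x end: the same, outwards along -x
- garlic: garlic bulb, 52 mm, loose inside the tub; origin under its middle
- jam_jar: jam jar with a yellow cap, 66 x 66 x 100 mm, bystander; origin under its middle
- egg_timer: round black and white timer, 64 x 64 x 57 mm, bystander; origin under its middle
- salt_shaker: salt shaker, 44 x 44 x 90 mm, bystander; origin under its middle
- tin_small: small tin, 57 x 57 x 72 mm, bystander; origin under its middle

How it is judged:
On the way:
1. the lid lies flat on the worktop, grip bar up, let go (angle between lid's own z axis and vertical below 0.1 rad and height (world z) of lid below 0.01 m and contact force between lid and the fingers below 0.2 N and linear speed of lid below 0.02 m/s), for 0.2 s.
At the end, for the whole second after the job is handed in: The lid is on the tub, bar up, within 1.8 mm of its seated height and 0.015 rad of level with the rim, centred within 5 mm; both catches are back to within 1.2 mm of closed; the tub stands upright on the worktop with the garlic inside; all is at rest (z of lid in the frame of tub between 0.058 and 0.0618 m and horizontal distance between lid and tub below 0.005 m and angle between the z axis of lid and the z axis of tub, either way round below 0.015 rad and angle between the x axis of lid and the x axis of tub, either way round below 0.06 rad and angle between lid's own z axis and vertical below 0.1 rad and value of joint each of catch_a, catch_b below 0.0012 m and angle between tub's own z axis and vertical below 0.05 rad and height (world z) of tub between -0.01 and 0.01 m and horizontal distance between garlic and tub below 0.075 m and height (world z) of garlic below 0.06 m and linear speed of each of lid, tub below 0.02 m/s); the robot touches nothing.
It fails at once if the lid is forced onto the tub with more than 80 N (contact force between lid and tub above 80 N).
It fails at once if a bystander is moved by more than 30 mm (distance of any of jam_jar, egg_timer, salt_shaker, tin_small from where it was at the start of the episode above 0.03 m).
It also fails if it takes over 72 s, if anything falls off the work surface, if the arm or the gripper's body presses on something with over 40 N, if the wrist force passes 120 N, or if a joint passes its speed limit or range.

## Robot

A 7-joint arm with a two-finger parallel gripper is mounted at the origin on a cart in front of the work surface, level with it; the furniture and walls round the work are solid. World frame = base frame: x ahead of the robot, y to its left, z up, the work surface at z = 0. Lengths are in m, angles in rad, forces in N, time in s.
With the tool pointing down it reaches from about 0.4 to 0.85 m from the base axis. Payload 10.4 kg.
Tool frame: the origin (TCP) lies on the centre line of the jaws, within the pads' length; the fingertips stand 11 mm ahead of it and the grasp point (between the pads) lies 8 mm behind it; z points along the fingers, y is the line along which they close (so a half turn about z gives the same grasp; the last joint's range is limited). The gripper opens to 87 mm and grips with 3 to 60 N. Pads are 19 mm wide; open, the fingers measure 117 mm over their backs; the gripper's body (75 mm by 190 mm) begins 51 mm behind the grasp point.
Start: joints at [1.103, 0.332, -0.065, 1.46, 0.022, 1.35, -0.088], TCP at [0.269, -0.564, 0.234] pointing down, gripper open.
Joint ranges: [-2.6, 2.6], [-0.5, 2.12], [-1.47, 1.34], [0.16, 2.42], [-1.27, 4.41], [0.06, 2.06], [-2.6, 2.6]. Speed limits (rad/s): [2.22, 2.22, 2.79, 2.79, 3.14, 3.14, 3.14].

## Interface

Orientations are given as a unit quaternion [w, x, y, z].
In Python, from workcell import bot gives the robot as it stands.
- The arm moves only by the shell command python3 drive.py [OPENING] [FORCE], which reads ROWS from standard input. ROWS is a JSON list of rows, 1 to 20 of them, each an object with the fields x, y, z (the shift in m), turn (a turn about the tool's z in rad); a field left out counts as zero; each row shifts and turns the commanded pose from where the row before left it, along the tool's axes as they then stand; what a row does not reach is not made up. A row lasts 1/12 s, in which the tool goes at most 0.0417 m and 0.125 rad, less where a joint would pass 70% of its speed; a pose out of reach is approached as far as the arm can. OPENING is the opening from 0.0 (shut) to 1.0 (fully open), set as the command begins (- or left out keeps the last). The fingers move at their own pace and stop on an object; FORCE is the grip in N (left out, the last holds). Time passes only in rows, so rows that do not move let the fingers close. It prints the time, the measured TCP pose, the force, the opening and the grip force at its end. Input that does not fit is refused with a message, and nothing moves.
- bot.observe(): the state, without advancing time (a new reading comes with each control period).
- bot.read_camera(name): name is "scene" or "top" or "wrist"; returns the picture (480x640x3 uint8, red, green, blue); there is no depth.
- bot.get_calibration(name): a dict with "fov_y" (degrees; the focal length in pixels is half the picture's height over the tangent of half this angle, whatever the lens; pixels are square), "cx", "cy" (the principal point, pixels), "distortion" ([k1, k2, p1, p2, k3] as OpenCV has them; the pictures are not rectified), "R" (3x3) and "t" (3): a world point X has camera coordinates R X + t. Camera axes: x right, y down, z forward; pixel columns grow to the right and rows downward; lengths in m; the calibration is good to about 2 mm. A picture is of the moment at which its call begins: read the wrist's pose just before it. get_calibration takes no time and is no camera call; for the wrist camera it gives the pose at the moment of the call.
- bot.finish_job(): hands the job in; it is judged then, once.
The state is a dict: "time": time; "joint_pos": joint angles; "qd": joint speeds; "joint_torque": joint torques, N m; "ee_pos": TCP position; "tcp_rot": TCP orientation; "contact_force": force on the tool from outside, world axes, zero at the start; "torque": the same for the moment, N m; "finger_gap": opening from 0.0 (shut) to 1.0 (fully open); "gripper_force": force on a finger pad.
Only numpy, scipy, OpenCV 4.12 (cv2) and the standard library are available. Lean on these libraries where they do the work, as an engineer would, in place of code of your own. Each camera call takes 0.05 s, during which the arm holds its last target. There are 200 camera calls.

## Working session

There is one attempt and no reset: what is moved stays moved. The work goes in short steps, Python scripts to look and compute and a shell command to move; the robot and the scene stay as the last step left them, time stands still between calls to the robot, and variables do not carry over. Pictures are saved under pics/ and viewed, at most 12 in all, crops included, and the job is handed in when it is done.

```bash
ls; mkdir -p pics
python3 - <<'E'
from workcell import bot
import cv2
o=bot.observe()
print({k:(v if not hasattr(v,'round') else v) for k,v in o.items()})
for n in("scene","top"):
    im=bot.read_camera(n); cv2.imwrite(f"pics/{n}0.png",im[:,:,::-1]); c=bot.get_calibration(n); print(n,c)
E
```

```text
drive.py
pics
workcell.py
{'time': 0.0, 'joint_pos': array([ 1.10339973,  0.33287267, -0.064732  ,  1.46096169,  0.0216031 ,
        1.34991935, -0.08851061]), 'qd': array([-0.00029611, -0.00099229, -0.00063721, -0.00021485, -0.0005138 ,
        0.00091855,  0.00052519]), 'joint_torque': array([-1.07524265e-03, -6.23260546e+01,  2.35865236e-02, -3.89897346e+01,
       -6.15540706e-02,  3.97439883e-02,  1.24447115e-04]), 'ee_pos': array([ 0.26876451, -0.56383014,  0.2327438 ]), 'tcp_rot': array([-7.07016821e-04,  9.75366398e-01,  2.20589784e-01, -1.91826331e-04]), 'contact_force': array([ 0.33228176, -0.62118773, -0.54689961]), 'torque': array([-0.01480143, -0.00287186, -0.0057126 ]), 'gripper_force': 0.0, 'finger_gap': 1.004749451696005}
scene {'fov_y': 55.2206959920461, 'cx': 312.68076591483754, 'cy': 240.11596539038212, 'distortion': array([-0.00631303,  0.        ,  0.        ,  0.        ,  0.        ]), 'R': array([[-0.84199827, -0.53939348, -0.00967427],
       [-0.39102037,  0.62254481, -0.67789455],
       [ 0.37167457, -0.5670032 , -0.73509549]]), 't': array([0.45281642, 0.34185452, 0.78278842])}
top {'fov_y': 56.729426812680614, 'cx': 323.38693265460745, 'cy': 233.236267141483, 'distortion': array([-0.10245308,  0.        ,  0.        ,  0.        ,  0.        ]), 'R': array([[ 0.02932637, -0.99908424, -0.03115526],
       [-0.98989244, -0.02470167, -0.13965235],
       [ 0.13875487,  0.03493585, -0.98971035]]), 't': array([-0.04066131,  0.59719001,  0.87792429])}
```

View pics/scene0.png

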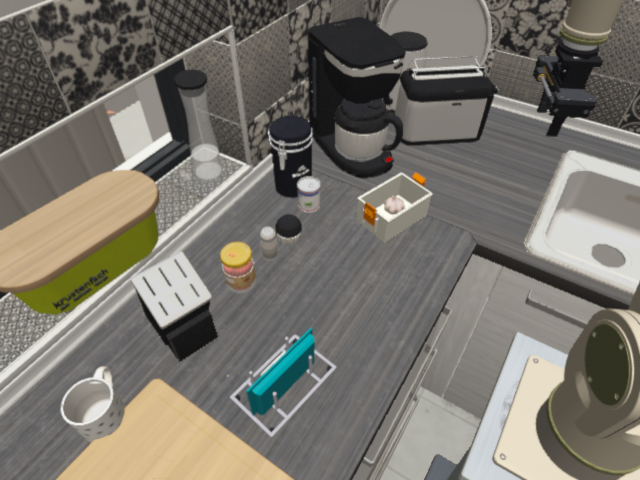

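View pics/top0.png

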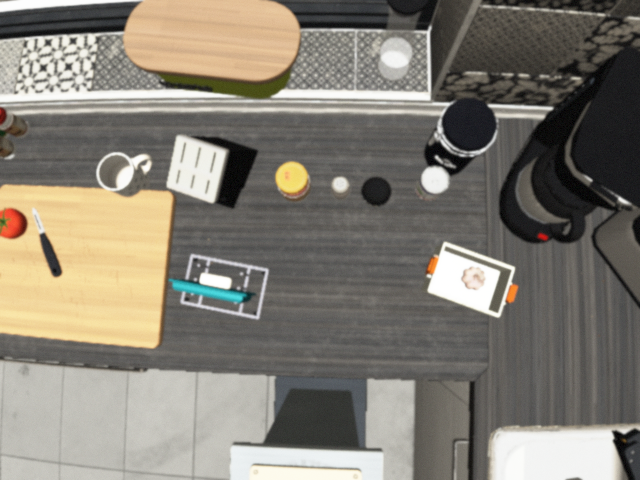

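The scene view shows the lid in the rack around (283,372) and the tub around (395,205). In the top view the lid runs from (172,284) to (250,296) with its bar at (217,280). The tub is at (472,278) with catches at (432,264) and (512,293). Next I'll look at enlarged crops.

```bash
cat > h.py <<'E'
import numpy as np, cv2
from workcell import bot
def K(c):
    f=240/np.tan(np.radians(c['fov_y'])/2); return np.array([[f,0,c['cx']],[0,f,c['cy']],[0,0,1.]])
def ray(c,p):
    u=cv2.undistortPoints(np.array([[p]],float),K(c),c['distortion'])[0,0]
    return -c['R'].T@c['t'], c['R'].T@np.r_[u,1]
def plane(c,p,z):
    o,d=ray(c,p); return o+d*(z-o[2])/d[2]
def tri(c1,p1,c2,p2):
    o1,d1=ray(c1,p1);o2,d2=ray(c2,p2)
    s=np.linalg.lstsq(np.c_[d1,-d2],o2-o1,rcond=None)[0]
    a,b=o1+s[0]*d1,o2+s[1]*d2
    return (a+b)/2,np.linalg.norm(a-b)
def proj(c,X):
    return cv2.projectPoints(np.array([X],float),cv2.Rodrigues(c['R'])[0],c['t'],K(c),c['distortion'])[0][0,0]
np.set_printoptions(precision=4,suppress=True)
E
python3 - <<'E'
import cv2,numpy as np
from h import *
s=cv2.imread('pics/scene0.png');t=cv2.imread('pics/top0.png')
for n in('scene','top'):
    c=bot.get_calibration(n);print(n,-c['R'].T@c['t'])
f=lambda im,x,y:cv2.resize(im[y:y+75,x:x+100],None,fx=4,fy=4,interpolation=cv2.INTER_CUBIC)
g=np.vstack([np.hstack([f(s,235,330),f(t,165,250)]),np.hstack([f(s,345,165),f(t,422,240)])])
cv2.imwrite('pics/crop.png',g)
for nm,im in(('s',s),('t',t)):
    h=cv2.cvtColor(im,cv2.COLOR_BGR2HSV)
    m=cv2.inRange(h,(80,120,50),(100,255,255));k=cv2.findContours(m,0,2)[0];k=max(k,key=cv2.contourArea)
    print(nm,'teal',cv2.minAreaRect(k),cv2.approxPolyDP(k,2,True)[:,0].tolist())
    m=cv2.inRange(h,(8,200,120),(17,255,255))
    for k in cv2.findContours(m,0,2)[0]:
        if cv2.contourArea(k)>15: print(nm,'orange',cv2.minAreaRect(k))
E
```

```text
scene [0.224  0.4753 0.8115]
top [ 0.4705 -0.0565  0.951 ]
s teal ((284.0000305175781, 372.5000305175781), (28.991374969482422, 101.11627197265625), 45.0) [[311, 328], [247, 389], [253, 413], [264, 413], [273, 403], [271, 392], [275, 390], [278, 398], [307, 368], [309, 354], [313, 356], [313, 362], [314, 340]]
s orange ((369.5445556640625, 213.55445861816406), (10.7464017868042, 20.298757553100586), 5.710593223571777)
s orange ((418.80767822265625, 178.53846740722656), (13.035454750061035, 6.1017022132873535), 33.6900634765625)
t teal ((207.9989471435547, 290.5962829589844), (80.97953796386719, 11.713695526123047), 10.922805786132812) [[169, 279], [173, 282], [172, 286], [178, 290], [238, 302], [248, 297], [241, 291]]
t orange ((511.1330871582031, 293.3899230957031), (5.268044948577881, 16.378829956054688), 16.699241638183594)
t orange ((431.5500183105469, 264.8500061035156), (5.375871658325195, 15.17893123626709), 18.43494987487793)
```

View pics/crop.png

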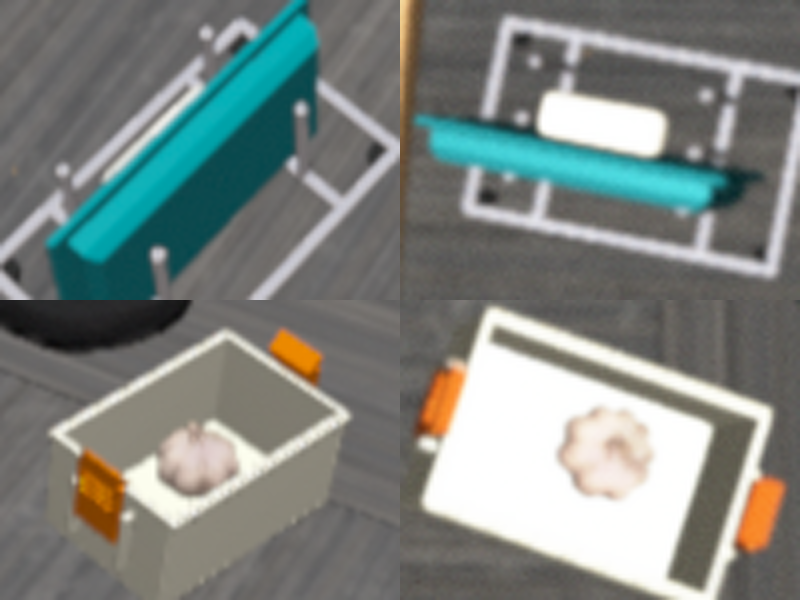

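Run:
```python
from h import *
s=bot.get_calibration('scene');t=bot.get_calibration('top')
P={}
for n,a,b in [('L',(248,390.8),(169.5,280.2)),('R',(310.8,330.7),(247.5,295)),
 ('TL',(357.5,198.5),(444,241.5)),('BL',(388.8,221.5),(427.8,291.8)),('BR',(432.5,193.5),(500,314.5)),('TR',(401.5,172.8),(515,267.5))]:
    X,e=tri(s,a,t,b);P[n]=X;print(n,X,e)
d=P['R']-P['L'];print('lid',(P['L']+P['R'])/2,np.linalg.norm(d),np.arctan2(d[1],d[0]))
for k in('TL','BL','BR','TR'):print(k,plane(t,dict(TL=(444,241.5),BL=(427.8,291.8),BR=(500,314.5),TR=(515,267.5))[k],.075))
c=sum(P[k] for k in('TL','BL','BR','TR'))/4;print('tub',c)
for a,b in(('TL','TR'),('BL','BR'),('TL','BL'),('TR','BR')):
    d=P[b]-P[a];print(a,b,np.linalg.norm(d),np.arctan2(d[1],d[0]))
print('orange',tri(s,(369.5,206),t,(431.5,264.8)))
for n,p in(('jar',(292,178)),('timer',(376,190)),('mug',(173,200))):print(n,plane(t,p,.06))
print('worktop edge',plane(t,(330,375),0),'rackcorners',plane(t,(250-58.5,254.5),.01),[plane(t,(165+(x-400)/4,250+y/4),.012) for x,y in((510,20),(468,210),(775,272))])
```

```text
L [0.489  0.2663 0.1127] 0.0010793413976652121
R [0.4668 0.1149 0.103 ] 0.00023143779199826902
TL [ 0.5822 -0.2671  0.0704] 0.002613559120927241
BL [ 0.4823 -0.2337  0.0738] 0.0011620798888755067
BR [ 0.4388 -0.3791  0.0694] 0.005410688243345368
TR [ 0.5336 -0.4095  0.0718] 0.0019675275386289394
lid [0.4779 0.1906 0.1078] 0.15328779594423653 -1.7160535871096505
TL [ 0.5828 -0.2655  0.075 ]
BL [ 0.4829 -0.2332  0.075 ]
BR [ 0.4415 -0.3759  0.075 ]
TR [ 0.5342 -0.4077  0.075 ]
tub [ 0.5092 -0.3223  0.0713]
TL TR 0.15040494633363405 -1.8997994235699047
BL BR 0.15185606497744195 -1.8616095319737602
TL BL 0.10533464667460689 2.8182856056459573
TR BR 0.09952864240695002 2.831511417056402
orange (array([ 0.5344, -0.2366,  0.0936]), np.float64(0.00020183604955202814))
jar [0.7093 0.0433 0.06  ]
timer [ 0.6876 -0.1304  0.06  ]
mug [0.6579 0.2923 0.06  ]
worktop edge [ 0.3053 -0.0456  0.    ] rackcorners [0.5489 0.2609 0.01  ] [array([0.5477, 0.2579, 0.012 ]), array([0.4452, 0.2744, 0.012 ]), array([0.4191, 0.1071, 0.012 ])]
```

```bash
echo '[{"z":-0.005, "turn":-0.122}, {"z":-0.005, "turn":-0.122}, {"z":-0.005, "turn":-0.122}, {"z":-0.005, "turn":-0.122}, {"z":-0.005, "turn":-0.122}, {"z":-0.005, "turn":-0.122}, {"z":-0.005, "turn":-0.122}, {"z":-0.005, "turn":-0.121}, {"y":0.04}, {"y":0.03}]' | python3 drive.py 1.0
echo '[{"x":0.039, "y":0.003}, {"x":0.039, "y":0.003}, {"x":0.039, "y":0.003}, {"x":0.039, "y":0.003}, {"x":0.039, "y":0.003}, {"x":0.039, "y":0.003}, {"x":0.039, "y":0.003}, {"x":0.039, "y":0.003}, {"x":0.039}, {"x":0.039}, {"x":0.039}, {"x":0.039}, {"x":0.039}, {"x":0.039}, {"x":0.039}, {"x":0.039}, {"x":0.039}, {"x":0.039}, {"x":0.039}, {"x":0.03}]' | python3 drive.py
cat > st.py <<'E'
from h import *
def st():
    o=bot.observe();w,x,y,z=o['tcp_rot'];psi=2*np.arctan2(y,x)
    psi=(psi+np.pi)%(2*np.pi)-np.pi
    print('t',round(o['time'],2),'p',o['ee_pos'],'psi',round(psi,4),'F',o['contact_force'],'gap',round(o['finger_gap'],3));return o['ee_pos'],psi
def go(target,psi=None):
    p,s=st();d=np.array(target)-p
    print('tool move dx,dy,dz:',np.array([np.cos(s)*d[0]+np.sin(s)*d[1],np.sin(s)*d[0]-np.cos(s)*d[1],-d[2]]),'turn',None if psi is None else s-psi)
E
python3 - <<'E'
from st import *
st();c=bot.get_calibration('wrist');im=bot.read_camera('wrist');cv2.imwrite('pics/w1.png',im[:,:,::-1]);print(c['fov_y'],-c['R'].T@c['t'],c['distortion'])
import pickle;pickle.dump(c,open('w1.pkl','wb'))
E
```

```text
time: 0.93
ee_pos: [0.3383, -0.5754, 0.274]
tcp_rot: [0.0, 0.759, 0.651, -0.0]
contact_force: [0.7, -1.1, -0.4]
finger_gap: 1.001
gripper_force: 0.0
time: 2.6
ee_pos: [0.4774, 0.187, 0.2736]
tcp_rot: [-0.0, 0.758, 0.652, 0.0]
contact_force: [0.2, 0.3, 0.4]
finger_gap: 0.999
gripper_force: 0.0
t 2.6 p [0.4774 0.187  0.2736] psi 1.4213 F [0.1751 0.2769 0.3928] gap 0.999
62.569785540435646 [0.4873 0.2588 0.4232] [-0.0902  0.      0.      0.      0.    ]
```

View pics/w1.png

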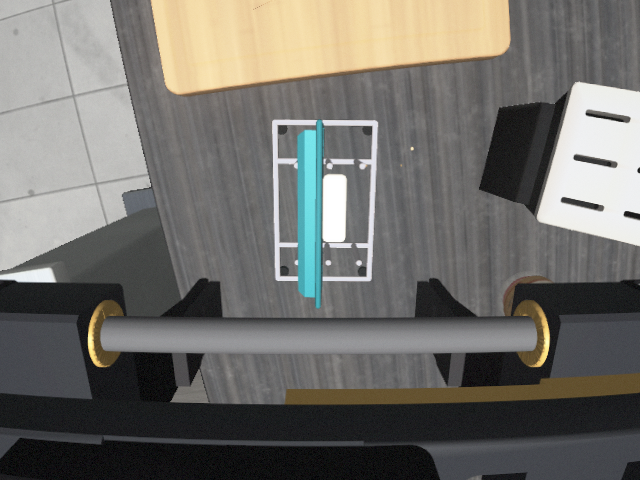

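The wrist picture shows the plate's upper edge from (319.5,121) to (318.5,306), aligned with the tool. The bar spans (323..346, 175..242).

Run:
```python
from st import *
import pickle;c=pickle.load(open('w1.pkl','rb'));s=bot.get_calibration('scene');t=bot.get_calibration('top')
im=cv2.imread('pics/w1.png');h=cv2.cvtColor(im,cv2.COLOR_BGR2HSV);m=cv2.inRange(h,(80,100,40),(100,255,255))
for r in(130,150,170,200,230,260,280,300):
    x=np.where(m[r])[0];print(r,x.min(),x.max(),im[r,x.min():x.max()+2,1].tolist())
print('tri L',tri(s,(248,390.8),c,(319.5,121)),'R',tri(s,(310.8,330.7),c,(318.5,306)))
A,B=plane(c,(319.7,121),.116),plane(c,(318.7,306.5),.116);print(A,B,np.linalg.norm(A-B),np.arctan2(*(B-A)[1::-1]))
mid=(A+B)/2; z=np.array([np.sin(1.42),-np.cos(1.42),0]);e=mid-.0075*z;print('edge',e); go([e[0],e[1],.116],None)
```

```text
130 304 323 [171, 209, 208, 211, 211, 211, 213, 205, 185, 186, 187, 173, 120, 169, 176, 184, 167, 146, 112, 122, 92]
150 297 323 [140, 170, 170, 169, 172, 171, 169, 193, 227, 227, 227, 229, 229, 228, 228, 228, 226, 229, 218, 142, 163, 177, 182, 166, 146, 103, 131, 102]
170 298 321 [170, 170, 169, 173, 171, 173, 196, 226, 227, 227, 225, 228, 227, 225, 229, 226, 227, 208, 133, 168, 179, 178, 166, 141, 77]
200 298 321 [171, 171, 169, 172, 172, 170, 186, 224, 223, 223, 224, 224, 223, 223, 224, 224, 214, 171, 149, 174, 185, 177, 159, 127, 143]
230 298 320 [170, 170, 172, 173, 171, 175, 185, 219, 218, 218, 219, 218, 219, 220, 219, 220, 211, 173, 161, 176, 184, 172, 148, 102]
260 298 320 [176, 173, 171, 170, 169, 171, 181, 215, 212, 212, 213, 213, 211, 212, 214, 213, 199, 148, 167, 175, 181, 167, 142, 74]
280 298 321 [178, 167, 170, 171, 169, 168, 179, 208, 208, 205, 205, 208, 207, 208, 207, 206, 195, 151, 166, 175, 179, 159, 135, 90, 151]
300 315 320 [118, 166, 177, 174, 156, 122, 97]
tri L (array([0.489 , 0.2676, 0.114 ]), np.float64(0.0030093516406660917)) R (array([0.4662, 0.1157, 0.1052]), np.float64(0.0006660342847239522))
[0.4901 0.2686 0.116 ] [0.467  0.1197 0.116 ] 0.15068692765299807 -1.7249234833441136
edge [0.4711 0.1953 0.116 ]
t 2.65 p [0.4768 0.1921 0.2736] psi 1.4263 F [-4.0322  1.8017 -1.5013] gap 1.0
tool move dx,dy,dz: [ 0.0024 -0.0061  0.1576] turn None
```

```bash
echo '[{"x":0.002, "y":-0.006, "z":0.03}, {"z":0.04}, {"z":0.04}, {"z":0.04}, {"z":0.02}, {"z":0.015}, {}]' | python3 drive.py; echo '[{}, {}, {}, {}, {}, {}]' | python3 drive.py 0.0 25; python3 -c "
from st import *
st()"
```

```text
time: 3.23
ee_pos: [0.4701, 0.1858, 0.0853]
tcp_rot: [-0.001, 0.758, 0.652, -0.002]
contact_force: [0.1, 0.6, -0.5]
finger_gap: 1.0
gripper_force: 0.0
time: 3.73
ee_pos: [0.4726, 0.1867, 0.0891]
tcp_rot: [0.0, 0.758, 0.652, 0.0]
contact_force: [-0.4, 0.8, -0.6]
finger_gap: 0.632
gripper_force: 0.0
t 3.73 p [0.4726 0.1867 0.0891] psi 1.4196 F [-0.4482  0.7706 -0.6156] gap 0.632
```

```bash
echo '[{"x":0.006}, {}, {}, {}, {}, {}, {}, {}, {}]' | python3 drive.py; echo '[{}, {}]' | python3 drive.py
```

```text
time: 4.48
ee_pos: [0.4731, 0.1927, 0.0885]
tcp_rot: [0.0, 0.758, 0.652, -0.0]
contact_force: [0.1, -0.4, -0.2]
finger_gap: 0.232
gripper_force: 25.0
time: 4.65
ee_pos: [0.4731, 0.1927, 0.0885]
tcp_rot: [0.0, 0.758, 0.652, -0.0]
contact_force: [-0.8, 0.9, -1.4]
finger_gap: 0.225
gripper_force: 25.0
```

```bash
echo '[{"z":-0.02}, {"z":-0.03}, {"z":-0.03}, {"z":-0.03}, {"z":-0.01}, {"x":-0.03}, {"x":-0.035, "y":0.01}, {"x":-0.035, "y":0.015}, {"x":-0.035, "y":0.015}, {"x":-0.035, "y":0.015}, {"x":-0.035, "y":0.015}, {"x":-0.015}, {"z":0.02}, {"z":0.03}, {"z":0.03}, {"z":0.03}, {"z":0.015}, {}, {}]' | python3 drive.py
echo '[{"z":0.002}, {}, {"z":0.002}, {}, {"z":0.002}, {}]' | python3 drive.py
python3 -c "
from st import *
st();cv2.imwrite('pics/s2.png',bot.read_camera('scene')[240-80:440,200:520,::-1])"
```

```text
time: 6.23
ee_pos: [0.5086, -0.0351, 0.0829]
tcp_rot: [-0.001, 0.758, 0.652, -0.001]
contact_force: [1.3, 0.5, -1.6]
finger_gap: 0.228
gripper_force: 25.0
time: 6.73
ee_pos: [0.5092, -0.0354, 0.0775]
tcp_rot: [0.0, 0.758, 0.652, -0.0]
contact_force: [-0.3, 0.2, -1.4]
finger_gap: 0.227
gripper_force: 25.0
t 6.73 p [ 0.5092 -0.0354  0.0775] psi 1.4197 F [-0.2687  0.2426 -1.3756] gap 0.227
```

View pics/s2.png

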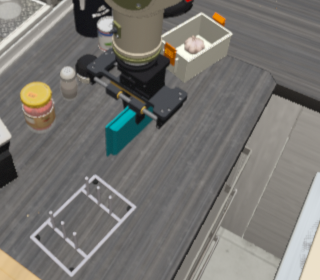

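The lid is held upright, clear of the rack. I'll lower it to contact.

```bash
echo '[{"z":0.002}, {}, {"z":0.001}, {}]' | python3 drive.py; echo '[{"z":0.001}, {}, {}]' | python3 drive.py
```

```text
time: 7.12
ee_pos: [0.5101, -0.0354, 0.0764]
tcp_rot: [0.001, 0.758, 0.652, 0.0]
contact_force: [-5.8, -1.0, 20.7]
finger_gap: 0.232
gripper_force: 25.0
time: 7.37
ee_pos: [0.5105, -0.0355, 0.0763]
tcp_rot: [0.001, 0.759, 0.652, 0.0]
contact_force: [-9.7, -1.3, 31.1]
finger_gap: 0.23
gripper_force: 25.0
```

Touching; I'll ease back 2 mm and release.

```bash
echo '[{"z":-0.003}, {}]' | python3 drive.py; echo '[{}, {}, {}, {}, {}, {}, {}, {}, {}, {}, {}, {}, {}]' | python3 drive.py 1.0
echo '[{"y":-0.005}, {"y":-0.01}, {"y":-0.01}, {}]' | python3 drive.py
python3 -c "
from st import *
st();cv2.imwrite('pics/s3.png',bot.read_camera('scene')[160:400,260:580,::-1])"
```

```text
time: 7.53
ee_pos: [0.5097, -0.0354, 0.0772]
tcp_rot: [0.001, 0.758, 0.652, 0.0]
contact_force: [0.7, -0.8, -2.0]
finger_gap: 0.231
gripper_force: 24.9
time: 8.62
ee_pos: [0.5092, -0.0353, 0.0766]
tcp_rot: [0.0, 0.758, 0.652, -0.0]
contact_force: [-1.6, -0.2, 0.2]
finger_gap: 0.997
gripper_force: 0.2
time: 8.95
ee_pos: [0.4821, -0.0312, 0.0762]
tcp_rot: [-0.0, 0.758, 0.652, -0.001]
contact_force: [-0.9, 1.5, 2.3]
finger_gap: 1.004
gripper_force: 0.7
t 8.95 p [ 0.4821 -0.0312  0.0762] psi 1.4204 F [-0.9155  1.4588  2.2665] gap 1.004
```

View pics/s3.png

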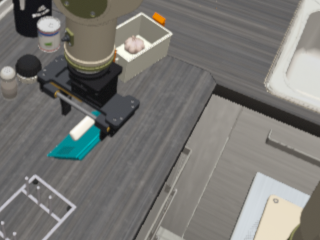

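The picture shows the lid leaning bar-up on the near finger. Raising the tool lets it lie down.

```bash
echo '[{"z":-0.02}, {"z":-0.03}, {"z":-0.04}, {"z":-0.04}, {"z":-0.04}, {"z":-0.03}, {}, {}, {}]' | python3 drive.py
python3 - <<'E'
from st import *
import pickle
st();c=bot.get_calibration('wrist');im=bot.read_camera('wrist')[:,:,::-1];cv2.imwrite('pics/w2.png',im);pickle.dump(c,open('w2.pkl','wb'))
t=bot.read_camera('top')[:,:,::-1];cv2.imwrite('pics/t2.png',t)
E
```

```text
time: 9.75
ee_pos: [0.4843, -0.0317, 0.2761]
tcp_rot: [0.0, 0.759, 0.652, -0.0]
contact_force: [-0.2, 0.4, 0.4]
finger_gap: 1.002
gripper_force: 0.0
t 9.75 p [ 0.4843 -0.0317  0.2761] psi 1.4196 F [-0.2297  0.4247  0.4079] gap 1.002
```

View pics/w2.png

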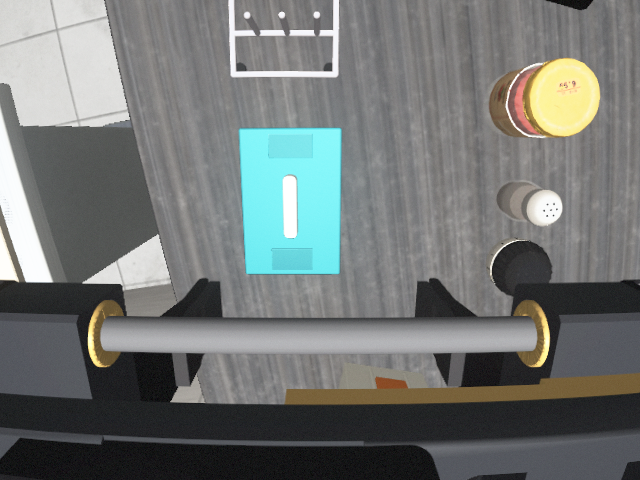

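The lid lies flat, bar up: corners (240,128), (341,128), (340,273), (247,273), bar around (290,206).

Run:
```python
from st import *
import pickle;cw=pickle.load(open('w2.pkl','rb'));ct=bot.get_calibration('top')
def ln(A,B):
    d=B-A;return np.linalg.norm(d),np.arctan2(d[1],d[0])
def quad(im,lo,hi,roi):
    m=np.zeros(im.shape[:2],np.uint8);x,y,w,h=roi;m[y:y+h,x:x+w]=cv2.inRange(cv2.cvtColor(im[y:y+h,x:x+w],cv2.COLOR_BGR2HSV),lo,hi)
    k=max(cv2.findContours(m,0,2)[0],key=cv2.contourArea);return cv2.convexHull(k)
ctr={}
for n,c,f,roi in(('w',cw,'pics/w2.png',(200,100,200,200)),('t',ct,'pics/t2.png',(270,200,140,160))):
    im=cv2.imread(f);h=quad(im,(80,80,80),(100,255,255),roi)
    W=np.array([plane(c,p[0],.02)[:2] for p in h],np.float32);(cx,cy),wh,a=cv2.minAreaRect(W);print(n,'lid',cx,cy,wh,a, 'px',cv2.boundingRect(h))
    x,y,w,hh=cv2.boundingRect(h)
    b=quad(im,(0,0,200),(180,60,255),(x+4,y+4,w-8,hh-8));M=cv2.moments(b);p=(M['m10']/M['m00'],M['m01']/M['m00']);ctr[n]=p
    W=np.array([plane(c,p[0],.042)[:2] for p in b],np.float32);print('bar',cv2.minAreaRect(W),plane(c,p,.042))
X=tri(cw,ctr['w'],ct,ctr['t']);print('bar tri',X)
go([X[0][0],X[0][1],.034])
```

```text
w lid 0.45597395300865173 -0.02437298744916916 (0.15354984998703003, 0.10334517806768417) 81.41422271728516 px (239, 127, 103, 147)
bar ((0.4557456076145172, -0.02387072890996933), (0.06190481409430504, 0.013577443547546864), 80.54335021972656) [ 0.4561 -0.0232  0.042 ]Traceback (most recent call last):
  File "<stdin>", line 10, in <module>
  File "<stdin>", line 7, in quad
ValueError: max() iterable argument is empty
```

```bash
echo '[{"x":0.004, "y":-0.029, "z":0.03}, {"z":0.03}, {}, {}]' | python3 drive.py
cat > bar.py <<'E'
from st import *
def blob(im,lo,hi,roi):
    m=np.zeros(im.shape[:2],np.uint8);x,y,w,h=roi;m[y:y+h,x:x+w]=cv2.inRange(cv2.cvtColor(im[y:y+h,x:x+w],cv2.COLOR_BGR2HSV),lo,hi)
    k=max(cv2.findContours(m,0,2)[0],key=cv2.contourArea,default=None);return k
E
python3 - <<'E'
from bar import *
import pickle;cw=pickle.load(open('w2.pkl','rb'))
st();c=bot.get_calibration('wrist');im=bot.read_camera('wrist')[:,:,::-1];cv2.imwrite('pics/w3.png',im)
P=[]
for I in(cv2.imread('pics/w2.png'),im):
    k=blob(I,(80,80,80),(100,255,255),(150,20,380,270));x,y,w,h=cv2.boundingRect(k);print((x,y,w,h))
    b=blob(I,(0,0,200),(180,60,255),(x+4,y+4,w-8,h-8));print(cv2.minAreaRect(b));P.append(cv2.minAreaRect(b)[0])
print(plane(c,P[1],.042));X=tri(cw,P[0],c,P[1]);print(X)
W=np.array([plane(c,p[0],.042)[:2] for p in b],np.float32);print('bar',cv2.minAreaRect(W))
go([.456,-.0236,.036])
E
```

```text
time: 10.18
ee_pos: [0.4557, -0.0234, 0.2159]
tcp_rot: [-0.001, 0.758, 0.652, -0.001]
contact_force: [1.4, 0.4, 0.7]
finger_gap: 0.998
gripper_force: 0.0
t 10.18 p [ 0.4557 -0.0234  0.2159] psi 1.4198 F [1.4021 0.4257 0.7187] gap 0.998
(239, 127, 103, 147)
((288.9999694824219, 205.99998474121094), (13.999998092651367, 61.99999237060547), -0.0)
(260, 131, 121, 159)
((320.0, 223.5), (71.0, 16.0), 90.0)
[ 0.4559 -0.0234  0.042 ]
(array([ 0.456 , -0.0229,  0.0444]), np.float64(3.202195204069812e-05))
bar ((0.45576348900794983, -0.024100318551063538), (0.06108556315302849, 0.013362227007746696), 81.12950134277344)
t 10.23 p [ 0.4569 -0.0234  0.2172] psi 1.4198 F [0.4495 0.4541 0.3472] gap 1.006
tool move dx,dy,dz: [-0.0003 -0.0008  0.1812] turn None
```

```bash
echo '[{"z":0.04}, {"z":0.04}, {"z":0.04}, {"z":0.03}, {"z":0.02}, {"z":0.01}, {}]' | python3 drive.py; echo '[{}, {}, {}, {}, {}, {}, {}, {}, {}, {}, {}, {}, {}, {}, {}, {}]' | python3 drive.py 0.0 40
```

```text
time: 10.82
ee_pos: [0.4568, -0.0233, 0.036]
tcp_rot: [-0.001, 0.759, 0.652, -0.0]
contact_force: [-0.3, -1.1, 0.5]
finger_gap: 1.0
gripper_force: 0.0
time: 12.15
ee_pos: [0.4566, -0.0233, 0.0367]
tcp_rot: [0.0, 0.758, 0.652, 0.0]
contact_force: [-0.1, 0.2, -1.2]
finger_gap: 0.16
gripper_force: 40.0
```

The bar is held. I haven't lifted it, so I'll let go, look at the tub from above with the wrist camera first, then come back.

```bash
echo '[{}, {}, {}, {}, {"z":-0.03}, {"z":-0.04}, {"z":-0.04}, {"z":-0.04}, {"z":-0.04}, {"x":-0.02, "z":-0.04}, {"x":-0.04, "z":-0.01, "turn":0.08}, {"x":-0.04, "turn":0.08}, {"x":-0.04}, {"x":-0.04}, {"x":-0.04}, {"x":-0.04}, {"x":-0.04}, {"x":-0.04}, {}, {}]' | python3 drive.py 1.0
python3 - <<'E'
from st import *
go([.5,-.35,.28],1.26)
E
```

```text
time: 13.82
ee_pos: [0.3639, -0.3505, 0.2734]
tcp_rot: [-0.001, 0.809, 0.587, 0.0]
contact_force: [1.1, 0.6, -0.2]
finger_gap: 0.999
gripper_force: 0.0
t 13.82 p [ 0.3639 -0.3505  0.2734] psi 1.2556 F [ 1.0967  0.5836 -0.1555] gap 0.999
tool move dx,dy,dz: [ 0.0427  0.1292 -0.0066] turn -0.0044251510832575836
```

```bash
cat > snap.py <<'E'
import sys,pickle
from st import *
n=sys.argv[1];st();c=bot.get_calibration('wrist');cv2.imwrite(f'pics/{n}.png',bot.read_camera('wrist')[:,:,::-1]);pickle.dump(c,open(n+'.pkl','wb'))
E
echo '[{"x":0.02, "y":0.03}, {"x":0.01, "y":0.035}, {"x":0.01, "y":0.035}, {}, {}]' | python3 drive.py; python3 snap.py a1
echo '[{"y":0.03, "z":-0.03}, {"y":0.02, "z":-0.03}, {}, {}, {}]' | python3 drive.py;python3 snap.py a2
```

```text
time: 14.23
ee_pos: [0.4748, -0.3387, 0.2732]
tcp_rot: [-0.001, 0.807, 0.591, 0.001]
contact_force: [-0.3, 0.0, 0.0]
finger_gap: 0.999
gripper_force: 0.0
t 14.23 p [ 0.4748 -0.3387  0.2732] psi 1.2646 F [-0.3235  0.0433  0.0355] gap 0.999
time: 14.7
ee_pos: [0.519, -0.3562, 0.3337]
tcp_rot: [0.0, 0.808, 0.589, -0.0]
contact_force: [-0.2, 0.4, -0.9]
finger_gap: 0.999
gripper_force: 0.0
t 14.7 p [ 0.519  -0.3562  0.3337] psi 1.2596 F [-0.1986  0.3808 -0.8923] gap 0.999
```

View pics/a1.png

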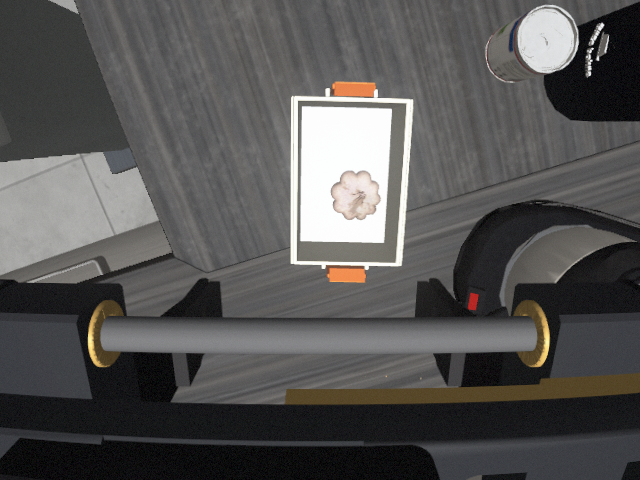

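View pics/a2.png

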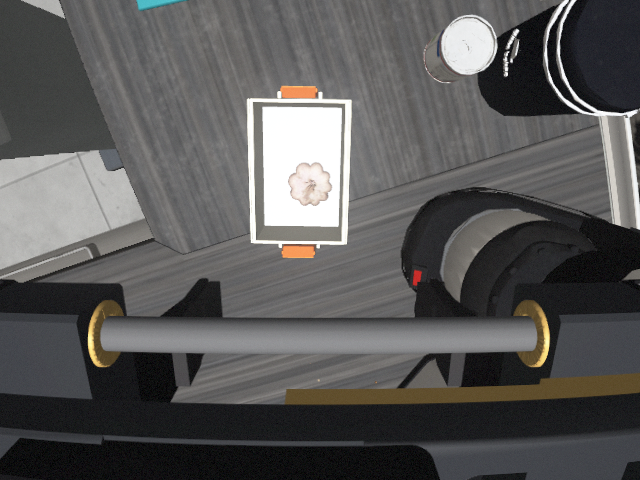

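Both pictures show the tub: rim corners about (293,97), (413,100), (402,266), (291,263) in a1 and (248,99), (352,100), (347,244), (249,242) in a2. I'll refine these by fitting edge lines.

```bash
cat > tub.py <<'E'
from bar import *
import pickle
def corners(im,g):
    g=np.array(g,float);gr=cv2.cvtColor(im,cv2.COLOR_BGR2GRAY).astype(float);L=[]
    ct=g.mean(0)
    for i in range(4):
        a,b=g[i],g[(i+1)%4];d=(b-a)/np.linalg.norm(b-a);n=np.array([d[1],-d[0]]);n*=np.sign(n@((a+b)/2-ct))
        fr=np.r_[np.linspace(.05,.2,10),np.linspace(.8,.95,10)]
        P=[]
        for f in fr:
            q=a+f*(b-a);s=np.arange(-3,7,.25);pr=np.array([cv2.getRectSubPix(gr.astype(np.float32),(1,1),tuple(map(float,q+t*n)))[0,0] for t in s])
            k=np.argmin(np.diff(cv2.blur(pr[None],(5,1))[0]));P.append(q+s[k]*n)
        vx,vy,x,y=cv2.fitLine(np.array(P,np.float32),cv2.DIST_HUBER,0,.01,.01).ravel();L.append(np.cross([x,y,1],[x+vx,y+vy,1]))
    R=[np.cross(L[i-1],L[i]) for i in range(4)];return [r[:2]/r[2] for r in R]
def rect(W,n=''):
    x=((W[0]+W[1])-(W[2]+W[3]))[:2];y=((W[0]+W[3])-(W[1]+W[2]))[:2]
    print(n,np.mean(W,0),'yaw',np.arctan2(x[1],x[0]),'len',np.linalg.norm(x)/2,np.linalg.norm(y)/2,'yawy',np.arctan2(-y[0],y[1])+np.pi*0)
E
python3 - <<'E'
from tub import *
G={'a1':[(293,97),(413,100),(402,266),(291,263)],'a2':[(248,99),(352,100),(347,244),(249,242)]}
Q={};C={}
for n in G:
    C[n]=pickle.load(open(n+'.pkl','rb'));Q[n]=corners(cv2.imread(f'pics/{n}.png'),G[n]);print(np.array(Q[n]))
    rect([plane(C[n],q,.075) for q in Q[n]],n)
T=[tri(C['a1'],Q['a1'][i],C['a2'],Q['a2'][i]) for i in range(4)];print(np.array([t[0] for t in T]),[t[1] for t in T]);rect([t[0] for t in T],'tri')
ct=bot.get_calibration('top')
T=[tri(ct,p,C['a1'],Q['a1'][i]) for i,p in enumerate(((427.8,291.8),(444,241.5),(515,267.5),(500,314.5)))];rect([t[0] for t in T],'tri top');print([t[1] for t in T])
go([.456,-.0236,.28],1.4198)
E
```

```text
[[290.6593  95.455 ]
 [413.448   98.6234]
 [401.3759 265.6649]
 [290.3917 264.0797]]
a1 [ 0.5087 -0.3181  0.075 ] yaw 1.2458120836019866 len 0.14854438958861563 0.1034456722603753 yawy 1.2473464866264732
[[246.1561  97.8079]
 [351.4786  98.9755]
 [346.4946 244.4511]
 [250.2211 243.0892]]
a2 [ 0.5089 -0.3183  0.075 ] yaw 1.2451184165886144 len 0.14904799168079663 0.10378008036447693 yawy 1.2454097328500273
[[ 0.4834 -0.2311  0.0742]
 [ 0.5824 -0.2642  0.0714]
 [ 0.5342 -0.4061  0.0722]
 [ 0.4358 -0.3726  0.0738]] [np.float64(0.00012812868270750335), np.float64(0.0001279052201040784), np.float64(0.00042545787328352727), np.float64(8.283321849256284e-05)]
tri [ 0.509  -0.3185  0.0729] yaw 1.2448866187085348 len 0.1496118928308487 0.10422820390767934 yawy 1.2452434788745739
tri top [ 0.5101 -0.314   0.0919] yaw 1.2432155563764886 len 0.1388797363635387 0.1006979328371517 yawy 1.2053796078239472
[np.float64(0.0008320120760452453), np.float64(0.0015741951463641509), np.float64(0.002597581883434149), np.float64(0.0007928828967932911)]
t 14.75 p [ 0.5187 -0.3562  0.3332] psi 1.2594 F [ 0.512  -0.3497  0.1421] gap 1.0
tool move dx,dy,dz: [ 0.2974 -0.1616  0.0532] turn -0.16043967775797396
```

```bash
echo '[{"x":0.037, "y":-0.02, "z":0.006}, {"x":0.037, "y":-0.02, "z":0.006}, {"x":0.037, "y":-0.02, "z":0.006}, {"x":0.037, "y":-0.02, "z":0.006}, {"x":0.037, "y":-0.02, "z":0.006}, {"x":0.037, "y":-0.02, "z":0.006}, {"x":0.037, "y":-0.02, "z":0.006}, {"x":0.037, "y":-0.02, "z":0.006}, {"turn":-0.08}, {"turn":-0.08}, {"z":0.04}, {"z":0.04}, {"z":0.03}, {}, {}]' | python3 drive.py
python3 - <<'E'
from st import *
go([.456,-.0236,.036],1.4198)
E
```

```text
time: 16.0
ee_pos: [0.4576, -0.0323, 0.1758]
tcp_rot: [-0.001, 0.759, 0.652, -0.001]
contact_force: [1.7, -0.1, 1.4]
finger_gap: 0.999
gripper_force: 0.0
t 16.0 p [ 0.4576 -0.0323  0.1758] psi 1.4193 F [ 1.7276 -0.1434  1.403 ] gap 0.999
tool move dx,dy,dz: [ 0.0083 -0.0029  0.1398] turn -0.0005431927115977508
```

```bash
echo '[{"x":0.008, "y":-0.003, "z":0.03}, {"z":0.04}, {"z":0.04}, {"z":0.02}, {"z":0.01}, {}, {}]' | python3 drive.py; echo '[{}, {}, {}, {}, {}, {}, {}, {}, {}, {}, {}, {}, {}, {}, {}, {}]' | python3 drive.py 0.0 50
python3 -c "
from st import *
st()"
```

```text
time: 16.58
ee_pos: [0.4589, -0.0238, 0.0383]
tcp_rot: [0.001, 0.759, 0.652, 0.001]
contact_force: [0.6, 0.1, 0.5]
finger_gap: 1.003
gripper_force: 0.0
time: 17.92
ee_pos: [0.4573, -0.0236, 0.0363]
tcp_rot: [-0.0, 0.758, 0.652, -0.0]
contact_force: [-1.3, 0.9, 0.7]
finger_gap: 0.154
gripper_force: 50.0
t 17.92 p [ 0.4573 -0.0236  0.0363] psi 1.4198 F [-1.3391  0.8721  0.6856] gap 0.154
```

```bash
echo '[{"z":-0.02}, {"z":-0.03}, {"z":-0.03}, {"z":-0.03}, {"z":-0.02}, {"x":-0.02, "y":0.007}, {"x":-0.034, "y":0.011}, {"x":-0.034, "y":0.011}, {"x":-0.034, "y":0.011}, {"x":-0.034, "y":0.011}, {"x":-0.034, "y":0.011}, {"x":-0.034, "y":0.011}, {"x":-0.034, "y":0.011}, {"x":-0.026, "y":0.011}, {"turn":0.087}, {"turn":0.087}, {}, {}, {}]' | python3 drive.py
python3 - <<'E'
from st import *
go([.5088,-.3183,.166],1.2455);cv2.imwrite('pics/s4.png',cv2.resize(bot.read_camera('scene')[120:270,300:500,::-1],None,fx=4,fy=4,interpolation=cv2.INTER_CUBIC))
E
```

```text
time: 19.5
ee_pos: [0.5086, -0.3182, 0.1663]
tcp_rot: [-0.0, 0.811, 0.585, -0.0]
contact_force: [-0.6, -1.1, -1.6]
finger_gap: 0.155
gripper_force: 50.0
t 19.5 p [ 0.5086 -0.3182  0.1663] psi 1.2493 F [-0.6262 -1.1147 -1.5912] gap 0.155
tool move dx,dy,dz: [-0.      0.0002  0.0003] turn 0.0037634713662677566
```

```bash
echo '[{"z":0.02, "turn":0.004}, {"z":0.02}, {"z":0.008}, {}, {}, {}]' | python3 drive.py
python3 - <<'E'
from st import *
go([.5088,-.3183,.118],1.2455);cv2.imwrite('pics/s4.png',cv2.resize(bot.read_camera('scene')[120:270,300:500,::-1],None,fx=4,fy=4,interpolation=cv2.INTER_CUBIC))
E
```

```text
time: 20.05
ee_pos: [0.5093, -0.3188, 0.1196]
tcp_rot: [0.001, 0.813, 0.582, 0.0]
contact_force: [0.8, 0.1, -2.3]
finger_gap: 0.156
gripper_force: 50.0
t 20.05 p [ 0.5093 -0.3188  0.1196] psi 1.2424 F [ 0.8281  0.078  -2.3166] gap 0.156
tool move dx,dy,dz: [ 0.0004 -0.0006  0.0016] turn -0.0030809458473106677
```

View pics/s4.png

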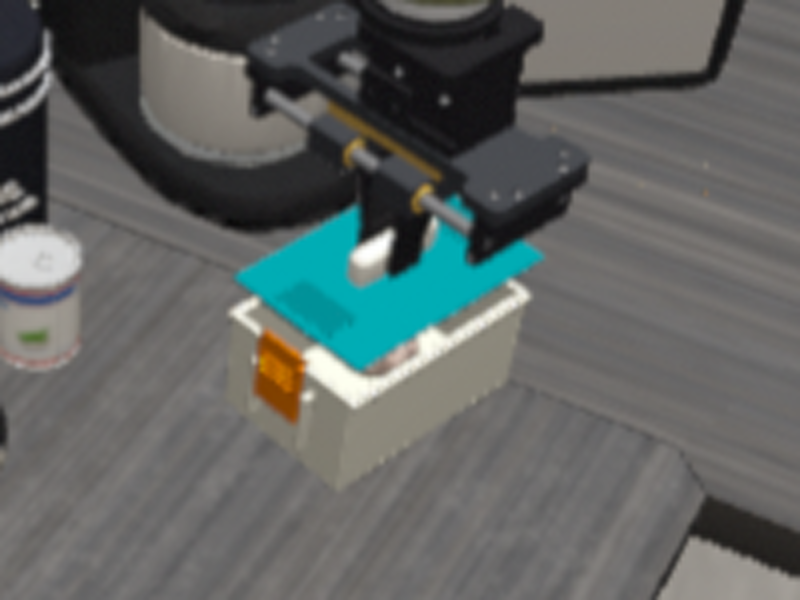

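The lid hangs level over the tub, with plate corners at crop (238,275), (365,370) and (543,257). I'll check its centring from this view.

Run:
```python
from st import *
s=bot.get_calibration('scene')
P=[plane(s,(300+x/4-.375,120+y/4-.375),z) for (x,y),z in (((238,275),.1025),((365,370),.1025),((543,257),.1025),((230,312),.075),((355,407),.075),((530,295),.075))]
for p in P:print(p)
print('lid',(P[0]+P[2])/2,'tub',(P[3]+P[5])/2)
```

```text
[ 0.5793 -0.2684  0.1025]
[ 0.481  -0.2353  0.1025]
[ 0.4346 -0.378   0.1025]
[ 0.581  -0.2653  0.075 ]
[ 0.4824 -0.2326  0.075 ]
[ 0.4358 -0.3741  0.075 ]
lid [ 0.5069 -0.3232  0.1025] tub [ 0.5084 -0.3197  0.075 ]
```

```bash
echo '[{"x":0.0025, "z":0.002}, {"z":0.004}, {"z":0.004}, {}, {}]' | python3 drive.py; echo '[{"z":0.001}, {"z":0.001}, {}, {}]' | python3 drive.py
```

```text
time: 20.52
ee_pos: [0.5092, -0.3162, 0.108]
tcp_rot: [-0.0, 0.813, 0.582, -0.0]
contact_force: [0.2, -0.5, -1.9]
finger_gap: 0.157
gripper_force: 50.0
time: 20.85
ee_pos: [0.5095, -0.3164, 0.1065]
tcp_rot: [0.0, 0.813, 0.582, 0.0]
contact_force: [-0.4, 1.0, -1.2]
finger_gap: 0.153
gripper_force: 50.0
```

```bash
echo '[{"z":0.001}, {}, {}]' | python3 drive.py;echo '[{"z":0.001}, {}, {}]' | python3 drive.py;echo '[{"z":0.001}, {}, {}]' | python3 drive.py
```

```text
time: 21.1
ee_pos: [0.5097, -0.3165, 0.106]
tcp_rot: [0.0, 0.813, 0.582, 0.0]
contact_force: [-1.8, 0.8, 4.6]
finger_gap: 0.156
gripper_force: 50.0
time: 21.35
ee_pos: [0.51, -0.3167, 0.1056]
tcp_rot: [0.001, 0.813, 0.582, 0.0]
contact_force: [-1.6, 0.8, 9.5]
finger_gap: 0.157
gripper_force: 50.0
time: 21.6
ee_pos: [0.5103, -0.3168, 0.1051]
tcp_rot: [0.001, 0.813, 0.582, 0.0]
contact_force: [-3.3, 1.3, 11.6]
finger_gap: 0.157
gripper_force: 50.0
```

It rests on the noses at the height expected. I'll ease off and let go.

```bash
echo '[{"z":-0.003}, {}]' | python3 drive.py; echo '[{}, {}, {}, {}, {}, {}, {"z":-0.02}, {"z":-0.03}, {"z":-0.03}, {"z":-0.04}, {"z":-0.04}, {}, {}]' | python3 drive.py .6
python3 snap.py b1
python3 - <<'E'
from bar import *
import pickle;c=pickle.load(open('b1.pkl','rb'));im=cv2.imread('pics/b1.png')
k=blob(im,(80,80,80),(100,255,255),(150,20,380,270));x,y,w,h=cv2.boundingRect(k);print((x,y,w,h))
W=np.array([plane(c,p[0],.09)[:2] for p in k],np.float32);print('lid',cv2.minAreaRect(W))
b=blob(im,(0,0,200),(180,60,255),(x+4,y+10,w-8,h-20));W=np.array([plane(c,p[0],.112)[:2] for p in b],np.float32);print('bar',cv2.minAreaRect(W))
E
```

```text
time: 21.77
ee_pos: [0.5097, -0.3164, 0.1068]
tcp_rot: [0.0, 0.813, 0.582, 0.0]
contact_force: [-0.5, -0.1, -2.3]
finger_gap: 0.153
gripper_force: 50.0
time: 22.85
ee_pos: [0.5105, -0.3167, 0.2691]
tcp_rot: [0.002, 0.813, 0.582, 0.001]
contact_force: [-0.6, 0.1, -1.0]
finger_gap: 0.598
gripper_force: 0.0
t 22.85 p [ 0.5105 -0.3167  0.2691] psi 1.2419 F [-0.637   0.1426 -0.989 ] gap 0.598
(253, 131, 127, 159)
lid ((0.5108283758163452, -0.309570848941803), (0.1367553323507309, 0.10307355970144272), 71.14045715332031)
bar ((0.5082342624664307, -0.3164965510368347), (0.06153126806020737, 0.013416169211268425), 71.37385559082031)
```

View pics/b1.png

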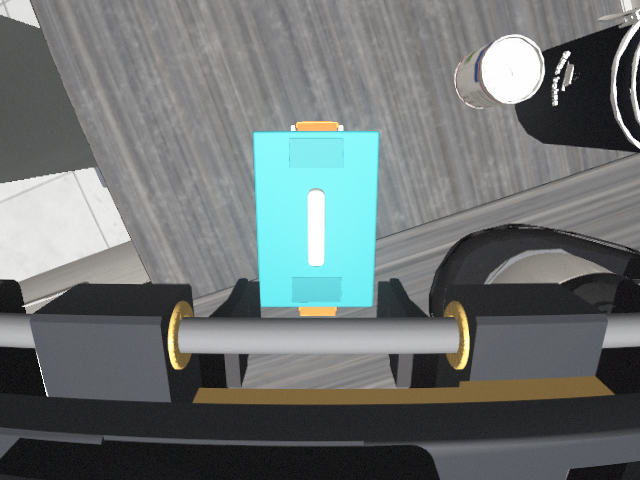

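The picture shows the lid resting squarely between both catches, bar centre at (316,228). I'll close the fingers and press the +x end.

```bash
echo '[{"x":0.03, "y":-0.002, "z":0.01}, {"x":0.03, "z":0.02}, {"z":0.04}, {"z":0.03}, {"z":0.02}, {"z":0.02}, {"z":0.01}, {}, {}, {}]' | python3 drive.py 0.0 10; echo '[{"z":0.008}, {"z":0.004}, {}, {}]' | python3 drive.py; python3 -c "
from st import *
st()"
```

```text
time: 23.73
ee_pos: [0.5275, -0.259, 0.1174]
tcp_rot: [0.001, 0.813, 0.582, 0.0]
contact_force: [-0.1, 0.5, 0.1]
finger_gap: 0.021
gripper_force: 0.0
time: 24.07
ee_pos: [0.5268, -0.2588, 0.1043]
tcp_rot: [-0.0, 0.813, 0.582, -0.0]
contact_force: [0.5, 0.4, 0.2]
finger_gap: 0.006
gripper_force: 0.0
t 24.07 p [ 0.5268 -0.2588  0.1043] psi 1.2418 F [0.5224 0.3945 0.1565] gap 0.006
```

```bash
for i in 1; do echo '[{"z":0.0015}, {"z":0.0015}, {"z":0.001}, {}]' | python3 drive.py; done; echo '[{"z":0.001}, {"z":0.001}, {}]' | python3 drive.py ; echo '[{"z":0.001}, {"z":0.001}, {}]' | python3 drive.py
```

```text
time: 24.4
ee_pos: [0.5271, -0.2592, 0.1008]
tcp_rot: [0.0, 0.813, 0.582, 0.0]
contact_force: [-1.2, -0.6, 3.8]
finger_gap: 0.007
gripper_force: 1.8
time: 24.65
ee_pos: [0.5276, -0.2595, 0.0995]
tcp_rot: [0.001, 0.813, 0.582, 0.0]
contact_force: [-0.8, -1.9, 7.2]
finger_gap: 0.001
gripper_force: 3.8
time: 24.9
ee_pos: [0.527, -0.2589, 0.0965]
tcp_rot: [0.0, 0.813, 0.582, 0.0]
contact_force: [0.2, 0.0, -0.2]
finger_gap: 0.007
gripper_force: 0.0
```

```bash
echo '[{"z":0.001}, {"z":0.001}, {}]' | python3 drive.py ; echo '[{"z":0.001}, {"z":0.001}, {}]' | python3 drive.py; echo '[{"z":0.001}, {}, {}]' | python3 drive.py
```

```text
time: 25.15
ee_pos: [0.5266, -0.2587, 0.0939]
tcp_rot: [-0.0, 0.813, 0.582, -0.0]
contact_force: [1.1, -0.5, -0.2]
finger_gap: 0.003
gripper_force: 0.0
time: 25.4
ee_pos: [0.527, -0.2588, 0.093]
tcp_rot: [0.0, 0.813, 0.582, -0.0]
contact_force: [-4.0, 2.0, 7.1]
finger_gap: 0.001
gripper_force: 3.5
time: 25.65
ee_pos: [0.527, -0.2588, 0.0928]
tcp_rot: [0.0, 0.813, 0.582, -0.0]
contact_force: [-6.2, 3.6, 14.7]
finger_gap: 0.006
gripper_force: 7.5
```

```bash
echo '[{"z":-0.04}, {"z":-0.04}, {"x":-0.04}, {"x":-0.04}, {"x":-0.04}, {"z":0.04}, {"z":0.02}, {}, {}]' | python3 drive.py; echo '[{"z":0.004}, {"z":0.003}, {"z":0.002}, {}]' | python3 drive.py
```

```text
time: 26.4
ee_pos: [0.4879, -0.3718, 0.1109]
tcp_rot: [-0.001, 0.813, 0.582, -0.0]
contact_force: [1.4, 0.1, 0.8]
finger_gap: 0.01
gripper_force: 0.0
time: 26.73
ee_pos: [0.4889, -0.3722, 0.1031]
tcp_rot: [0.001, 0.813, 0.582, 0.0]
contact_force: [0.5, 0.2, 1.3]
finger_gap: 0.003
gripper_force: 0.5
```

```bash
echo '[{"z":0.001}, {"z":0.001}, {}]' | python3 drive.py; echo '[{"z":0.001}, {"z":0.001}, {}]' | python3 drive.py ; echo '[{"z":0.001}, {"z":0.001}, {}]' | python3 drive.py; echo '[{"z":0.001}, {}, {}]' | python3 drive.py
```

```text
time: 26.98
ee_pos: [0.4893, -0.3718, 0.1017]
tcp_rot: [0.001, 0.813, 0.582, 0.001]
contact_force: [0.4, 2.5, 7.0]
finger_gap: 0.001
gripper_force: 3.6
time: 27.23
ee_pos: [0.49, -0.3714, 0.1004]
tcp_rot: [0.001, 0.813, 0.582, 0.001]
contact_force: [-0.3, 4.8, 10.5]
finger_gap: 0.008
gripper_force: 5.8
time: 27.48
ee_pos: [0.4906, -0.3712, 0.0989]
tcp_rot: [0.001, 0.813, 0.583, 0.002]
contact_force: [1.1, 5.8, 12.1]
finger_gap: 0.008
gripper_force: 6.3
time: 27.73
ee_pos: [0.4907, -0.3713, 0.0977]
tcp_rot: [0.001, 0.813, 0.583, 0.002]
contact_force: [2.5, 5.6, 11.6]
finger_gap: 0.005
gripper_force: 6.2
```

```bash
echo '[{"z":0.001}, {"z":0.001}, {}]' | python3 drive.py; echo '[{"z":0.001}, {"z":0.001}, {}]' | python3 drive.py ; echo '[{"z":0.001}, {}, {}]' | python3 drive.py
```

```text
time: 27.98
ee_pos: [0.488, -0.3725, 0.0934]
tcp_rot: [0.0, 0.813, 0.582, -0.0]
contact_force: [-0.4, -0.4, -1.1]
finger_gap: 0.008
gripper_force: 0.0
time: 28.23
ee_pos: [0.4879, -0.3727, 0.0916]
tcp_rot: [-0.0, 0.813, 0.582, -0.0]
contact_force: [-1.9, 0.6, 4.1]
finger_gap: 0.007
gripper_force: 2.5
time: 28.48
ee_pos: [0.4879, -0.3727, 0.0915]
tcp_rot: [0.0, 0.813, 0.582, -0.0]
contact_force: [-6.8, 3.4, 13.3]
finger_gap: 0.006
gripper_force: 6.4
```

The −x end snapped. I'll check the +x end again.

```bash
echo '[{"z":-0.04}, {"z":-0.04}, {"x":0.04}, {"x":0.04}, {"x":0.04}, {"z":0.04}, {"z":0.03}, {}, {}]' | python3 drive.py; echo '[{"z":0.005}, {"z":0.002}, {}, {}]' | python3 drive.py; echo '[{"z":0.001}, {"z":0.001}, {}]' | python3 drive.py; echo '[{"z":0.001}, {"z":0.0005}, {}]' | python3 drive.py
```

```text
time: 29.23
ee_pos: [0.5258, -0.2589, 0.0995]
tcp_rot: [-0.001, 0.813, 0.582, -0.001]
contact_force: [0.6, -0.1, 1.3]
finger_gap: 0.004
gripper_force: 0.0
time: 29.57
ee_pos: [0.5273, -0.2593, 0.0944]
tcp_rot: [0.001, 0.814, 0.582, 0.0]
contact_force: [0.1, -0.6, -0.8]
finger_gap: 0.003
gripper_force: 0.0
time: 29.82
ee_pos: [0.527, -0.259, 0.0916]
tcp_rot: [0.0, 0.813, 0.582, 0.0]
contact_force: [-0.5, -1.0, 0.2]
finger_gap: 0.006
gripper_force: 0.0
time: 30.07
ee_pos: [0.5271, -0.259, 0.0914]
tcp_rot: [0.0, 0.813, 0.582, -0.0]
contact_force: [-6.3, 2.2, 15.3]
finger_gap: 0.005
gripper_force: 7.3
```

Both ends stop at the same TCP height (.0915), so the lid is level and seated. I'll lift off and take one last look.

```bash
echo '[{"z":-0.02}, {"x":-0.02, "z":-0.04}, {"x":-0.02, "z":-0.04}, {"x":-0.02, "z":-0.04}, {"z":-0.04}, {}, {}]' | python3 drive.py
python3 - <<'E'
from st import *
st();s=bot.read_camera('scene')[:,:,::-1];w=bot.read_camera('wrist')[:,:,::-1]
f=lambda i:cv2.resize(i,(400,300),interpolation=cv2.INTER_CUBIC)
cv2.imwrite('pics/fin.png',np.hstack([f(s[150:255,325:465]),f(w[60:330,140:500])]))
h=cv2.cvtColor(w,cv2.COLOR_BGR2HSV)
for k in cv2.findContours(cv2.inRange(h,(5,180,120),(20,255,255)),0,2)[0]:
    if cv2.contourArea(k)>40:print(cv2.boundingRect(k))
E
```

```text
time: 30.65
ee_pos: [0.5099, -0.3123, 0.2644]
tcp_rot: [0.002, 0.813, 0.582, 0.001]
contact_force: [0.2, 0.9, -0.4]
finger_gap: 0.005
gripper_force: 0.0
t 30.65 p [ 0.5099 -0.3123  0.2644] psi 1.2413 F [ 0.203   0.9439 -0.3688] gap 0.005
```

View pics/fin.png

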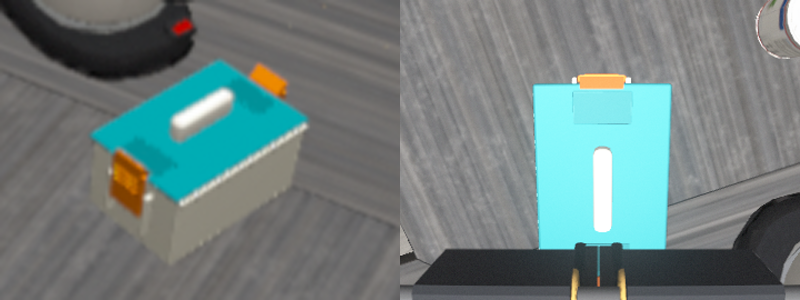

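The picture shows the lid flat on the rim with both catches standing over the plate's ends, and the robot clear. I'll hand it in.

```bash
python3 -c "
from workcell import bot
print(bot.finish_job())"
```

```text
the job is handed in; nothing more can be done
None
```

The job is handed in at about 31 s: the lid was laid flat bar up and released, then placed on the tub and pressed home at about 15 N or less, and the last picture shows both catches over it and the robot clear; no verdict was returned.

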